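Check the crepe plate with a sprung surface thermometer

TASK

Check how hot the crepe plate is: take the surface thermometer (its stem is drawn out by a different length each day, so feel for the iron) from its rest, hold it upright and press its sprung head onto the bare iron straight behind the thermostat knob, midway between the crepe and the plate's edge, gently but until the head is fully in and its sleeve sits flat on the iron, and hold it there quite still for two seconds. Then put the thermometer back in its rest as it was. The plate is hot: do not touch it with the gripper, do not press hard, and leave the other things where they lie.

Things in the scene. Friction and masses are not known exactly. Their poses are not given: they have to be found in the camera images.
- thermometer: surface thermometer, 0.18 kg: white handset 110 long, 46 wide (y), 24 mm thick (x), then a stiff telescopic stem and a steel sleeve 22 mm across, from whose mouth a copper head stands out 8 mm. Origin: centre of the handset's lower end; z runs up the handset (0 to 0.110), x out of the display. The stem's length is set anew each time and not measured: sleeve mouth 68 to 88 mm below the origin
- stem_axis (a point): point on the axis of the thermometer's stem and sleeve, fixed to the handset 78 mm below its origin: shows where the sleeve is aimed, not how far down its mouth is
- head (a joint): travel of the sprung head into the sleeve: 0 = standing out 8 mm, 0.008 = fully in, its face level with the sleeve's mouth; the spring needs about 2 N to start and 8 N to go fully in
- rest: fixed stand: black foot 130 x 86 x 10 mm (origin under its middle) with a steel trough, 54 mm wide inside, leaning 35 degrees from upright towards the rest's -x. Its back strip lies under the handset, its cheeks reach 46 mm up the handset, and two toe ears with a 26 mm slot between (open to +x) carry the handset's lower end; stem and head hang in the slot. The handset's upper 60 mm stand clear
- rest_seat (a point): point on the rest where the thermometer's origin lies when seated: 4 mm along x, 104 mm above the foot's underside. Seated, the thermometer's z points along (-0.574, 0, 0.819) in the rest's frame and its y along the rest's y (display on the upper side)
- crepe_plate: fixed electric crepe plate: red body with a flat round black iron plate, 326 mm across, top 74 mm above the worktop, disc centre 13 mm from the origin along x; a crepe about 240 mm across, 5 mm thick, lies in its middle. Origin under it at worktop height; the thermostat knob is on its -x side, out to 185 mm from the origin
- reading_spot (a point): point on the top of the bare iron straight behind the thermostat knob, midway between the crepe and the plate's edge: 125 mm from the plate's origin along its -x, 74 mm above the worktop
- turner_1: bystander: slotted turner that stays put, 299 x 76 x 24 mm, lying in front; origin at its middle
- crepe_spreader: bystander: wooden T-shaped spreader, 190 x 160 x 18 mm; origin at its middle

How it is judged (in metres and radians):
On the way:
1. held still for 2 s on the reading spot: upright within 6 degrees, sleeve within 13 mm (to the crepe or edge) and 20 mm (sideways) of the spot, head at least 6.5 mm in (x of stem_axis in the frame of crepe_plate between -0.138 and -0.112 m and y of stem_axis in the frame of crepe_plate between -0.02 and 0.02 m and value of joint head above 0.0065 m and angle between thermometer's own z axis and vertical below 0.105 rad and contact force between thermometer and crepe_plate above 4 N and linear speed of thermometer below 0.008 m/s and angular speed of thermometer below 0.08 rad/s), for 1.9 s.
At the end, for the whole second after the job is handed in: the thermometer lies at rest in its rest again: its origin within 8 mm of the seat point, leaning 30 to 40 degrees from upright, its width within 8 degrees of the rest's y, its head sprung out again (distance between thermometer and rest_seat below 0.008 m and angle between thermometer's own z axis and vertical between 0.52 and 0.7 rad and angle between the y axis of thermometer and the y axis of rest, either way round below 0.14 rad and linear speed of thermometer below 0.01 m/s and value of joint head below 0.0015 m); the robot touches nothing.
It fails at once if the thermometer is pressed on the plate with over 30 N (contact force between thermometer and crepe_plate above 30 N).
It fails at once if the gripper or arm touches the hot plate (contact force between any of the fingers, the arm and crepe_plate above 0.5 N).
It fails at once if the wooden spreader is moved by over 25 mm (distance of crepe_spreader from where it was at the start of the episode above 0.025 m).
It also fails if it takes over 67 s, if anything falls off the work surface, if the arm or the gripper's body presses on something with over 40 N, if the wrist force passes 120 N, or if a joint passes its speed limit or range.

ROBOT

A 7-joint arm with a two-finger parallel gripper is mounted at the origin on a cart in front of the work surface, level with it; the furniture and walls round the work are solid. World frame = base frame: x ahead of the robot, y to its left, z up, the work surface at z = 0. Lengths are in m, angles in degrees, forces in N, time in s.
With the tool pointing down it reaches from about 0.425 to 0.875 m from the base axis. Payload 4.7 kg.
Tool frame: the origin (TCP) lies at the very end of the fingers, on their centre line; the grasp point (between the pads) lies 19 mm behind it; z points along the fingers, y is the line along which they close (so a half turn about z gives the same grasp; the last joint's range is limited). The gripper opens to 87 mm and grips with 3 to 60 N. Pads are 19 mm wide; open, the fingers measure 117 mm over their backs; the gripper's body (75 mm by 190 mm) begins 51 mm behind the grasp point.
Start: joints at [68.818, 18.392, -4.016, 83.108, 1.295, 78.541, -3.26], TCP at [0.243, -0.603, 0.184] pointing down, gripper open.
Joint ranges: [-163.93, 163.93], [-17.29, 119.83], [-79.2, 71.16], [3.27, 140.29], [-89.18, 269.18], [5.43, 117.66], [-154.24, 154.24]. Speed limits (degrees/s): [147.25, 147.25, 180, 180, 180, 180, 180].

INTERFACE

Orientations are given as [roll, pitch, yaw] about the fixed x, y, z axes, in that order (R = Rz(yaw) Ry(pitch) Rx(roll)).
In Python, from cell import get_obs, cams, ticket, finder gives the robot as it stands.
- The arm moves only by the shell command python3 -m creep 'ROWS' [FORCE]. ROWS is text: rows parted by semicolons, each of 5 numbers parted by spaces: the shift along the world's x, y, z in m, then the turn about the world's z in degrees, then the finger opening in m, from 0 to 0.087. A call has 1 to 8 rows; each row shifts and turns the commanded pose from where the row before left it; what a row does not reach is not made up. A row lasts 1/8 s, in which the tool goes at most 62.5 mm and 10.7 degrees, less where a joint would pass 70% of its speed; a pose out of reach is approached as far as the arm can. A call with a gripper value outside its range is refused whole. The fingers move at their own pace and stop on an object; FORCE is the grip in N (left out, the last holds). Time passes only in rows, so rows that do not move let the fingers close. It gives the time, the measured TCP pose, the force, the opening and the grip force at its end, in the units of the state.
- get_obs(): the state, without advancing time (a new reading comes with each control period).
- cams.read_camera(name): name is "scene" or "top"; returns the picture (420x560x3 uint8, red, green, blue); there is no depth.
- cams.calibration(name): a dict with "fx", "fy", "cx", "cy" (pixels), "k1" (the pictures are not rectified: a ray, as slopes to the right and down, at radius r is drawn at 1 + k1 r^2 times it, then the intrinsics apply), "extrinsics" (4x4, takes a point from world to camera coordinates). Camera axes: x right, y down, z forward; pixel columns grow to the right and rows downward; lengths in m; the calibration is good to about 2 mm. A picture is of the moment at which its call begins. calibration takes no time and is no camera call.
- ticket.sign_off(): hands the job in; it is judged then, once.
Trained networks look in the newest picture that a camera, given by its name, has taken for a name from the list of things; names that differ only in an ending like _2 or _b are one class to them, and where a whole thing is asked for, a point or a joint stands for the part that bears it (a point fixed in the world has none). Each returns a list of dicts, best first, with "p" (0 to 1); they miss things now and then, are a little off and sometimes report something else, mostly with a low value. They report only what shows in the picture. A call takes as long as a camera call.
- finder.masks_of(name, camera): "mask" (420x560 bool, what is visible of it) and "xy" ([column, row] in pixels, amid what is visible of it).
- finder.tip_of(name, camera): "xy" ([column, row] in pixels: a listed point, or the origin of a listed thing).
The state is a dict: "time_s": time; "qpos": joint angles; "joint_velocities": joint speeds; "effort": joint torques, N m; "tool_pos": TCP position; "tool_rot": TCP orientation; "force": force on the tool from outside, world axes, zero at the start; "wrist_torque": the same for the moment, N m; "grip_width": finger opening in m; "grasp_force": force on a finger pad.
Only numpy, scipy, OpenCV 4.12 (cv2) and the standard library are available. Lean on these libraries where they do the work, as an engineer would, in place of code of your own. Each camera call takes 0.05 s, during which the arm holds its last target. There are 200 camera calls.

## Working session

There is one attempt and no reset: what is moved stays moved. The work goes in short steps, Python scripts to look and compute and a shell command to move; the robot and the scene stay as the last step left them, time stands still between calls to the robot, and variables do not carry over. Pictures are saved under pics/ and viewed, at most 13 in all, crops included, and the job is handed in when it is done.

```bash
ls; mkdir -p pics; cat > h.py <<'E'
import numpy as np, cv2
from cell import get_obs, cams, ticket, finder
def ray(cam,uv):
    c=cams.calibration(cam);K=np.array([[c['fx'],0,c['cx']],[0,c['fy'],c['cy']],[0,0,1.]])
    n=cv2.undistortPoints(np.array([[uv]],float),K,np.array([c['k1'],0,0,0,0.]))[0,0]
    E=np.array(c['extrinsics']);R=E[:3,:3];o=-R.T@E[:3,3];d=R.T@np.array([n[0],n[1],1]);return o,d/np.linalg.norm(d)
def tri(a,b):
    o1,d1=ray('scene',a);o2,d2=ray('top',b)
    s=np.linalg.lstsq(np.c_[d1,-d2],o2-o1,rcond=None)[0];p,q=o1+s[0]*d1,o2+s[1]*d2
    return (p+q)/2,np.linalg.norm(p-q)
def atz(cam,uv,z):
    o,d=ray(cam,uv);return o+d*(z-o[2])/d[2]
def proj(cam,P):
    c=cams.calibration(cam);E=np.array(c['extrinsics']);K=np.array([[c['fx'],0,c['cx']],[0,c['fy'],c['cy']],[0,0,1.]])
    return cv2.projectPoints(np.array(P,float).reshape(-1,1,3),cv2.Rodrigues(E[:3,:3])[0],E[:3,3],K,np.array([c['k1'],0,0,0,0.]))[0][:,0]
E
python3 - <<'E'
from h import *
np.set_printoptions(precision=4,suppress=True)
o=get_obs();print(o)
for c in('scene','top'):
    im=cams.read_camera(c);cv2.imwrite(f'pics/{c}0.png',im[:,:,::-1])
    print(c,np.array(cams.calibration(c)['extrinsics']))
for n in['thermometer','stem_axis','rest','rest_seat','crepe_plate','reading_spot','turner_1','crepe_spreader']:
    r={}
    for c in('scene','top'):
        t=finder.tip_of(n,c); print(n,c,[(np.round(x['xy'],1),round(x['p'],2)) for x in t[:3]])
        if t:r[c]=t[0]['xy']
    if len(r)==2: print('  ',*tri(r['scene'],r['top']))
E
```

```text
pics
{'time_s': 0.0, 'qpos': array([68.8197, 18.439 , -4.0171, 83.1762,  1.2944, 78.54  , -3.262 ]), 'joint_velocities': array([-0.0079,  0.0273,  0.0778,  0.0011,  0.0462,  0.0231, -0.0251]), 'effort': array([ -0.0006, -49.1286,  -0.4039, -31.2529,  -0.0638,   0.0437,
         0.0002]), 'tool_pos': array([ 0.2431, -0.6021,  0.1833]), 'tool_rot': array([-179.89  ,    0.0047,   21.9894]), 'force': array([-0.7851, -0.3183,  0.1742]), 'wrist_torque': array([-0.0443, -0.0292,  0.0349]), 'grasp_force': 0.0, 'grip_width': 0.08717636111828962}
scene [[-0.7896 -0.6135  0.0135  0.5665]
 [-0.2994  0.366  -0.8811  0.18  ]
 [ 0.5356 -0.6998 -0.4727  0.9211]
 [ 0.      0.      0.      1.    ]]
top [[ 0.0097 -0.9997  0.0224  0.1776]
 [-0.9981 -0.0111 -0.061   0.5633]
 [ 0.0612 -0.0217 -0.9979  1.2832]
 [ 0.      0.      0.      1.    ]]
thermometer scene [(array([226.7, 260.7]), 0.88), (array([302.9, 258. ]), 0.36)]
thermometer top [(array([184.7, 221.8]), 0.62)]
   [0.5256 0.4231 0.1013] 0.009694806754441964
stem_axis scene [(array([209.9, 286.3]), 0.7)]
stem_axis top []
rest scene [(array([230.4
[... 195 characters left out ...]
op [(array([180.4, 220.4]), 0.77)]
   [0.5233 0.429  0.0997] 0.005278213680703883
crepe_plate scene [(array([279.3, 208.4]), 0.69)]
crepe_plate top [(array([336.3, 161.1]), 0.61), (array([186.1, 222.7]), 0.47)]
   [0.696  0.039  0.0082] 0.011100904182411457
reading_spot scene [(array([323.3, 199.1]), 0.7)]
reading_spot top [(array([340.3, 205. ]), 0.72)]
   [0.5655 0.0323 0.0766] 0.008758876175758448
turner_1 scene [(array([379.3, 225.9]), 0.86)]
turner_1 top [(array([370.7, 258.5]), 0.82)]
   [ 0.4326 -0.0579  0.0025] 0.00035788531686225573
crepe_spreader scene [(array([302.8, 259.9]), 0.77)]
crepe_spreader top [(array([269.7, 224.4]), 0.79)]
   [ 0.5122  0.2059 -0.0033] 0.02093815325773294
```

View pics/scene0.png

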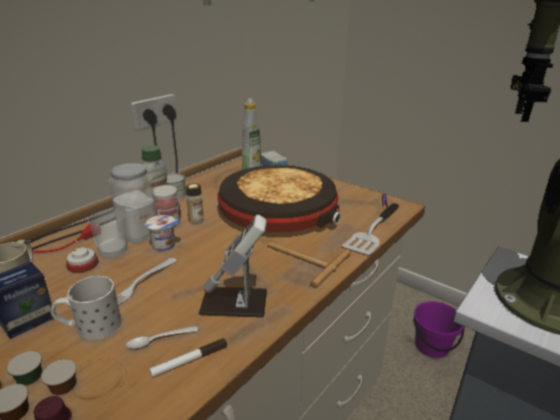

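View pics/top0.png

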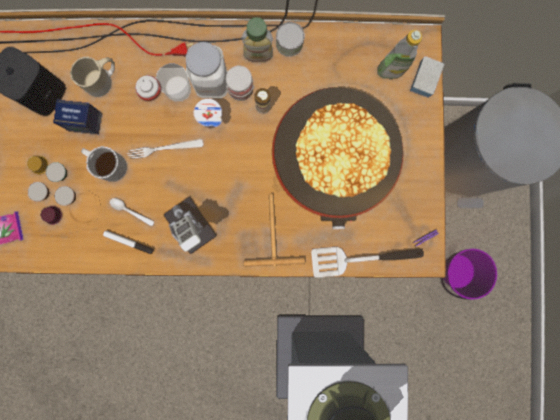

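The scene picture shows the rest with the thermometer at about (235,270), its display end leaning up-right to (265,222). The plate is at (278,195) with its knob at (335,215), and the spreader lies at (310,260). In the top view the rest is at (189,226), turned roughly 30°; the plate centre is (338,152), the knob (338,222) and the spreader (272,235).

Next I refine the rest and plate poses from the masks.

```bash
python3 - <<'E'
from h import *
np.set_printoptions(precision=4,suppress=True)
ims={c:cams.read_camera(c) for c in('scene','top')}
print(cams.calibration('top')['fx'],cams.calibration('scene')['fx'])
M={}
for n in['thermometer','rest','crepe_plate']:
    for c in('scene','top'):
        t=finder.masks_of(n,c)
        if not t: print(n,c,'none');continue
        m=t[0]['mask'];M[n,c]=m;ys,xs=np.nonzero(m);print(n,c,t[0]['p'],m.sum(),xs.min(),xs.max(),ys.min(),ys.max(),[x['p'] for x in t[1:3]])
np.save('m.npy',M,allow_pickle=True)
tiles=[]
for c,(x0,y0,w) in(('scene',(185,205,110)),('top',(150,180,85))):
    im=ims[c].copy()
    a=cv2.resize(im[y0:y0+w,x0:x0+w],(400,400),interpolation=cv2.INTER_CUBIC)
    for n,col in(('thermometer',(255,0,0)),('rest',(0,255,0))):
        if (n,c) in M:
            mm=cv2.resize(M[n,c][y0:y0+w,x0:x0+w].astype(np.uint8),(400,400))
            cs,_=cv2.findContours(mm,0,1);cv2.drawContours(a,cs,-1,col,1)
    tiles.append(a)
cv2.imwrite('pics/z1.png',np.hstack(tiles)[:,:,::-1])
# plate
m=M.get(('crepe_plate','top'))
if m is not None:
    cs,_=cv2.findContours(m.astype(np.uint8),0,1);k=max(cs,key=cv2.contourArea)[:,0]
    P=np.array([atz('top',p,0.074)[:2] for p in k.astype(float)])
    c,r=cv2.minEnclosingCircle(P.astype(np.float32));print('enc',c,r)
    A=np.c_[2*P,np.ones(len(P))];w=np.ones(len(P),bool)
    for i in range(10):
        s=np.linalg.lstsq(A[w],(P[w]**2).sum(1),rcond=None)[0];R=np.sqrt(s[2]+s[0]**2+s[1]**2);e=np.hypot(*(P-s[:2]).T)-R;w=abs(e)<max(.004,.03-.004*i)
    print('circ',s[:2],R,w.mean()); b=e>.012; print('knob pts',P[b].mean(0) if b.any() else None,b.sum())
    for kn in finder.tip_of('reading_spot','top')[:1]: print('spot',atz('top',kn['xy'],.074))
    print('spot sc',[atz('scene',x['xy'],.074) for x in finder.tip_of('reading_spot','scene')[:1]])
E
```

```text
493.668296144644 438.15708971280566
thermometer scene 0.88 889 204 264 216 291 []
thermometer top none
rest scene 0.86 2481 199 266 244 316 []
rest top 0.62 963 165 215 197 252 [0.16]
crepe_plate scene 0.61 6648 217 340 164 231 []
crepe_plate top 0.64 13561 273 402 88 228 []
enc (0.6919544339179993, 0.04050517827272415) 0.1810491532087326
circ [0.7055 0.0411] 0.16599507785687884 0.8759894459102903
knob pts [0.5175 0.0429] 21
spot [0.5731 0.0393 0.074 ]
spot sc [array([0.5637, 0.0292, 0.074 ])]
```

View pics/z1.png

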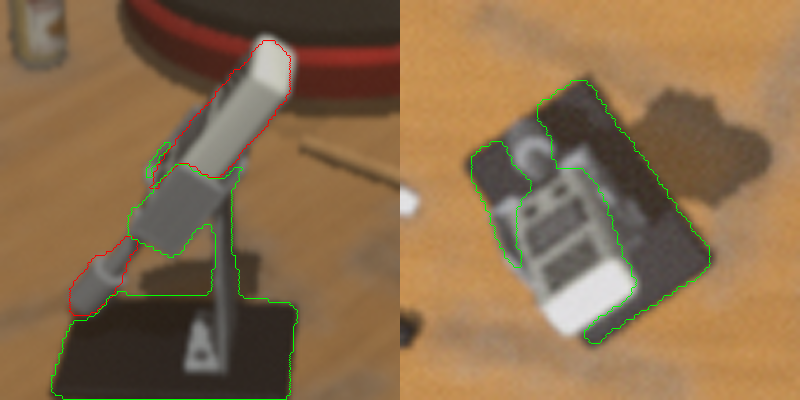

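The foot's corners show clearly: in top-view pixels about (188.7,197), (216.3,234.2), (190.4,253.3) and (163.8,214), in scene (204,287), (267,288) and (199,314). The thermometer leans towards the robot's right/near side. I fit the rest's pose to these corners and overlay it with the plate circle as a check.

```bash
python3 - <<'E'
from h import *
from scipy.optimize import least_squares
np.set_printoptions(precision=4,suppress=True)
T=[((.065,-.043),(188.7,197)),((-.065,-.043),(216.3,234.2)),((-.065,.043),(190.4,253.3)),((.065,.043),(163.8,214))]
S=[((.065,-.043),(204.3,286.7)),((-.065,-.043),(267,288)),((.065,.043),(199.3,313.6))]
def tf(p,l):
    c,s=np.cos(p[2]),np.sin(p[2]);l=np.atleast_2d(l);return np.c_[p[0]+c*l[:,0]-s*l[:,1],p[1]+s*l[:,0]+c*l[:,1],l[:,2]]
def res(p,sets=(('top',T),('scene',S))):
    return np.concatenate([(proj(c,tf(p,[(*l,.01) for l,_ in Q]))-[q for _,q in Q]).ravel() for c,Q in sets])
for s in ((('top',T),),(('scene',S),),(('top',T),('scene',S))):
    f=least_squares(res,[.51,.43,.6],args=(s,));print(f.x[:2],np.degrees(f.x[2]),f.fun)
p=f.x;np.save('rest.npy',p)
seat=np.array([.004,0,.104]);z=np.array([-.574,0,.819]);x=np.array([.819,0,.574])
B=[seat+z*h+x*a+np.array([0,b,0]) for h in(0,.11) for a in(-.012,.012) for b in(-.023,.023)]
pts=tf(p,B+[seat,seat-.078*z,seat+.11*z]);print(pts[-3:])
th=np.linspace(0,2*np.pi,200);tiles=[]
for c,(x0,y0,w),(x1,y1,w1) in(('scene',(185,205,110),(210,150,140)),('top',(150,180,85),(265,80,150))):
    im=cams.read_camera(c)
    def tile(x0,y0,w,P,col):
        a=cv2.resize(im[y0:y0+w,x0:x0+w],(400,300) if 0 else (300,300),interpolation=cv2.INTER_CUBIC)
        for Q,cc in zip(P,col):
            for u in (proj(c,Q)-[x0,y0]+.5)*300/w: cv2.circle(a,tuple(int(v) for v in u),1,cc,-1)
        return a
    foot=tf(p,[(i*.065,j*.043,.01) for i in(-1,1) for j in(-1,1)])
    C=np.array([.7055,.0411])
    circ=np.c_[C[0]+.163*np.cos(th),C[1]+.163*np.sin(th),.074+0*th]
    cr=np.c_[C[0]+.12*np.cos(th),C[1]+.12*np.sin(th),.079+0*th]
    sp=[[C[0]-.138,C[1],.074]]
    tiles.append(np.vstack([tile(x0,y0,w,[foot,pts],[(0,255,0),(255,0,0)]),tile(x1,y1,w1,[circ,cr,sp],[(0,255,255),(0,0,255),(0,255,0)])]))
cv2.imwrite('pics/z2.png',np.hstack(tiles)[:,:,::-1])
E
```

```text
[0.5178 0.4221] 36.290846004964 [ 0.2195 -1.9179  1.0389  0.9208  0.2332  0.9346 -1.5024  0.0318]
[0.5159 0.4249] 38.227132305473155 [ 1.0956  0.2646 -0.5843 -0.5752 -0.4718  0.3516]
[0.5173 0.4234] 37.25705531358792 [-0.7549 -1.7161  0.7351  0.632   0.2521  1.0923 -2.1592  0.6777  1.5655
 -0.6616 -0.3357 -0.8693 -0.6801 -0.7536]
[[0.5205 0.4258 0.104 ]
 [0.5562 0.4529 0.0401]
 [0.4703 0.3876 0.1941]]
```

View pics/z2.png

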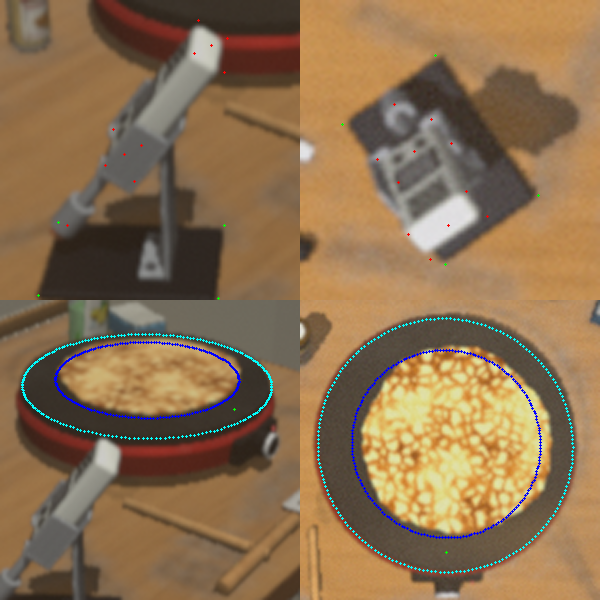

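```bash
python3 -m creep '.03 .043 .012 2 .087;.03 .043 .012 2 .087;.03 .043 .012 2 .087;.03 .043 .012 2 .087;.03 .043 .012 2 .087;.03 .043 .012 2 .087;.03 .043 .012 2 .087;.01 .05 0 1 .087'
```

```text
time_s: 2.5
tool_pos: [0.4653, -0.2501, 0.2694]
tool_rot: [179.9, -0.1, 37.1]
force: [0.2, -0.2, 0.1]
grip_width: 0.087
grasp_force: 0.0
```

```bash
python3 -m creep '.005 .055 0 0 .087;.005 .055 0 0 .087;.005 .055 0 0 .087;.005 .055 0 0 .087;.005 .055 0 0 .087;.005 .055 0 0 .087;0 .055 0 0 .087;0 .055 0 0 .087'
```

```text
time_s: 3.5
tool_pos: [0.4933, 0.1898, 0.2688]
tool_rot: [179.9, -0.0, 37.0]
force: [0.8, 0.5, -0.7]
grip_width: 0.0871
grasp_force: 0.0
```

```bash
python3 -m creep '-.002 .052 0 0 .087;-.003 .052 0 0 .087;-.003 .052 0 0 .087;-.003 .051 0 0 .087;0 0 -.025 0 .087;0 0 -.025 0 .087;0 0 0 0 .087'; python3 - <<'E'
from h import *
a=[]
for c,(x0,y0,w) in(('scene',(185,150,140)),('top',(140,160,110))):
    im=cams.read_camera(c); o=get_obs(); x=o['tool_pos']
    t=cv2.resize(im[y0:y0+w,x0:x0+w],(400,400),interpolation=cv2.INTER_CUBIC)
    for k in range(0,5):
        u=(proj(c,[x-[0,0,.02*k]])[0]-[x0,y0]+.5)*400/w;cv2.circle(t,tuple(int(v) for v in u),2,(255,0,0),-1)
    a.append(t)
print(x,o['tool_rot'])
cv2.imwrite('pics/z3.png',np.hstack(a)[:,:,::-1])
E
```

```text
time_s: 4.38
tool_pos: [0.4817, 0.3941, 0.2165]
tool_rot: [180.0, 0.2, 37.0]
force: [-0.2, -0.1, 0.7]
grip_width: 0.0868
grasp_force: 0.0
[0.4827104  0.39527383 0.21913938] [ 1.79999487e+02 -3.50143351e-02  3.69612871e+01]
```

View pics/z3.png

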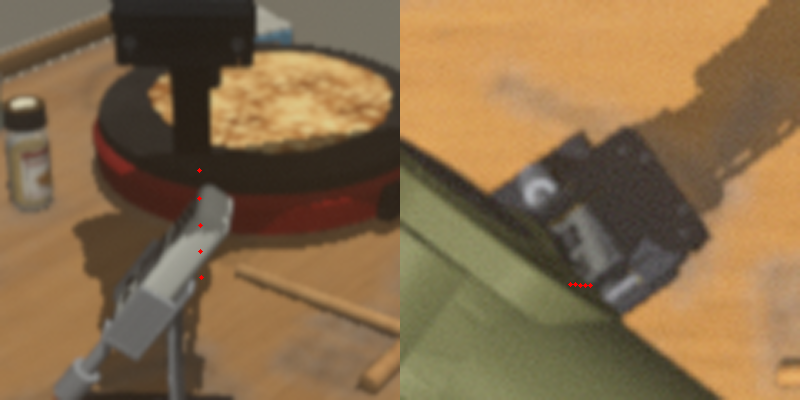

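In the picture the grasp axis (dots at (200,226) in the left crop) passes through the handset's upper part, so I descend and grip.

```bash
python3 -m creep '0 .001 -.02 0 .087;0 .001 -.02 0 .087;0 0 -.02 0 .087;0 0 0 0 .06;0 0 0 0 .03;0 0 0 0 .03;0 0 0 0 .03' 12; python3 -m creep '0 0 0 0 .03' 15
```

```text
time_s: 5.35
tool_pos: [0.4827, 0.3976, 0.1591]
tool_rot: [180.0, -0.1, 37.0]
force: [-0.6, -0.6, 0.3]
grip_width: 0.0554
grasp_force: 0.0
time_s: 5.48
tool_pos: [0.4824, 0.3976, 0.1588]
tool_rot: [-180.0, -0.0, 37.0]
force: [0.4, 0.5, 0.9]
grip_width: 0.0449
grasp_force: 15.2
```

```bash
python3 -m creep '0 0 .01 0 .03;0 0 .02 0 .03;0 0 .03 0 .03;0 0 .03 0 .03;0 0 .03 0 .03;0 0 .02 0 .03;0 0 0 0 .03' 20; python3 - <<'E'
from h import *
o=get_obs();print(o['force'],o['wrist_torque'])
a=[]
for c,(x0,y0,w) in(('scene',(165,110,180)),('top',(140,160,110))):
    im=cams.read_camera(c)
    a.append(cv2.resize(im[y0:y0+w,x0:x0+w],(400,400),interpolation=cv2.INTER_CUBIC))
    for n in ('thermometer','stem_axis'): print(c,n,[(x['xy'],x['p']) for x in finder.tip_of(n,c)[:2]])
cv2.imwrite('pics/z4.png',np.hstack(a)[:,:,::-1])
E
```

```text
time_s: 6.35
tool_pos: [0.4828, 0.3985, 0.3016]
tool_rot: [-180.0, -0.3, 37.0]
force: [0.3, -0.7, -1.5]
grip_width: 0.0303
grasp_force: 0.0
[ 0.32537237 -0.70353104 -1.45514698] [-0.00529182 -0.00314062  0.03265503]
scene thermometer [([225.7, 260.2], 0.86), ([321.5, 199.2], 0.53)]
scene stem_axis [([208.8, 285.0], 0.55)]
top thermometer [([187.0, 222.5], 0.39)]
top stem_axis [([176.7, 206.0], 0.66)]
```

View pics/z4.png

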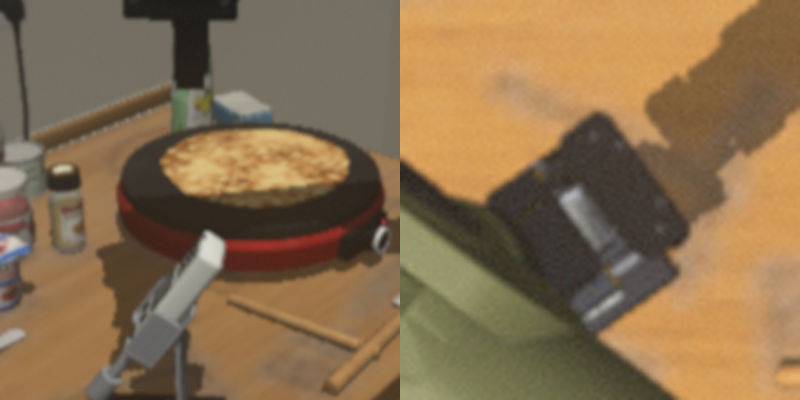

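The gripper slipped off the handset's top edge, and the thermometer still sits in its rest (head at (95,385), top at (210,245) in the left crop). I'll grip again lower down.

```bash
python3 -m creep '0 0 0 0 .087;0 0 0 0 .087;.001 .001 -.035 0 .087;.001 .001 -.05 0 .087;.002 .001 -.045 0 .087;.002 .001 -.027 0 .087;0 0 0 0 .087' 20;  python3 -m creep '0 0 0 0 .03;0 0 0 0 .03;0 0 0 0 .03;0 0 0 0 .03;0 0 0 0 .03'
```

```text
time_s: 7.52
tool_pos: [0.4873, 0.3998, 0.139]
tool_rot: [-180.0, 0.3, 37.0]
force: [-0.6, 0.0, -0.1]
grip_width: 0.0853
grasp_force: 0.0
time_s: 8.15
tool_pos: [0.4885, 0.4012, 0.1416]
tool_rot: [180.0, -0.0, 37.0]
force: [0.5, -0.4, 0.7]
grip_width: 0.0456
grasp_force: 20.0
```

```bash
python3 -m creep '0 0 .005 0 .03;0 0 .01 0 .03'; python3 -m creep '0 0 .01 0 .03;0 0 .015 0 .03;0 0 0 0 .03'
```

```text
time_s: 8.4
tool_pos: [0.488, 0.4008, 0.1562]
tool_rot: [180.0, 0.1, 37.0]
force: [-0.1, 0.5, -2.0]
grip_width: 0.0456
grasp_force: 20.0
time_s: 8.78
tool_pos: [0.4891, 0.4022, 0.1834]
tool_rot: [-180.0, -0.2, 37.0]
force: [0.2, -0.3, -1.6]
grip_width: 0.0456
grasp_force: 20.0
```

```bash
python3 -m creep '0 0 .02 0 .03;0 0 .03 0 .03;0 0 .03 0 .03;0 0 .03 0 .03;0 0 .02 0 .03;0 0 0 0 .03;0 0 0 0 .03'; cat > look.py <<'E'
from h import *
import sys
np.set_printoptions(precision=4,suppress=True)
o=get_obs();print(o['tool_pos'],o['force'],o['wrist_torque'],o['grip_width'],o['grasp_force'])
g=o['tool_pos']+[0,0,.019]
p=proj('scene',[g])[0]
im=cams.read_camera('scene')
r=finder.tip_of('thermometer','scene');s=finder.tip_of('stem_axis','scene')
print([(x['xy'],round(x['p'],2)) for x in r[:2]],[(x['xy'],round(x['p'],2)) for x in s[:2]])
# predicted pixel for tilt angles about gripper y axis, grasp at h
yaw=np.radians(o['tool_rot'][2]);lx=np.array([np.cos(yaw),np.sin(yaw),0])
h=.069
best=[]
for ang in range(-10,46,5):
    t=np.radians(ang);d=-np.sin(t)*lx+np.array([0,0,np.cos(t)])
    q=proj('scene',[g-h*d,g-(h+.078)*d]);print(ang,q.ravel().round(0),end=' | ')
print()
x0,y0=int(p[0])-70,max(0,int(p[1])-60)
t=cv2.resize(im[y0:y0+160,x0:x0+160],(480,480),interpolation=cv2.INTER_CUBIC)
if len(sys.argv)>1: cv2.imwrite('pics/'+sys.argv[1],t[:,:,::-1])
print('crop',x0,y0)
E
python3 look.py
```

```text
time_s: 9.65
tool_pos: [0.4881, 0.401, 0.3107]
tool_rot: [180.0, 0.1, 37.0]
force: [-0.2, 0.2, -1.1]
grip_width: 0.0458
grasp_force: 20.0
[0.4881 0.401  0.3107] [-0.2223  0.2117 -1.1422] [-0.0706 -0.0179  0.058 ] 0.045790443029493456 19.973416328430176
[([222.6, 180.7], 0.88)] [([204.6, 211.7], 0.61)]
-10 [256. 188. 264. 226.] | -5 [252. 188. 257. 226.] | 0 [249. 188. 250. 226.] | 5 [246. 188. 243. 226.] | 10 [242. 188. 236. 225.] | 15 [239. 187. 230. 224.] | 20 [236. 186. 223. 222.] | 25 [233. 185. 216. 219.] | 30 [229. 183. 210. 216.] | 35 [227. 181. 204. 213.] | 40 [224. 179. 198. 209.] | 45 [221. 177. 192. 205.] | 
crop 178 91
```

```bash
python3 -m creep '0 0 0 0 .03;0 0 0 0 .03;0 0 0 0 .03' 6; python3 look.py z5.png
```

```text
time_s: 10.18
tool_pos: [0.4883, 0.4012, 0.3113]
tool_rot: [180.0, 0.0, 37.0]
force: [0.4, 0.2, -1.4]
grip_width: 0.0458
grasp_force: 6.0
[0.4883 0.4012 0.3113] [ 0.3729  0.2354 -1.4299] [-0.0785 -0.0318 -0.0106] 0.045820899367157886 5.999168122434639
[([234.4, 183.6], 0.64)] [([219.0, 219.8], 0.69), ([318.7, 200.4], 0.33)]
-10 [256. 188. 264. 225.] | -5 [252. 188. 257. 226.] | 0 [249. 188. 250. 226.] | 5 [245. 188. 243. 226.] | 10 [242. 187. 236. 225.] | 15 [239. 187. 229. 223.] | 20 [236. 186. 223. 222.] | 25 [232. 184. 216. 219.] | 30 [229. 183. 210. 216.] | 35 [226. 181. 204. 213.] | 40 [223. 179. 198. 209.] | 45 [221. 177. 192. 205.] | 
crop 177 91
```

View pics/z5.png

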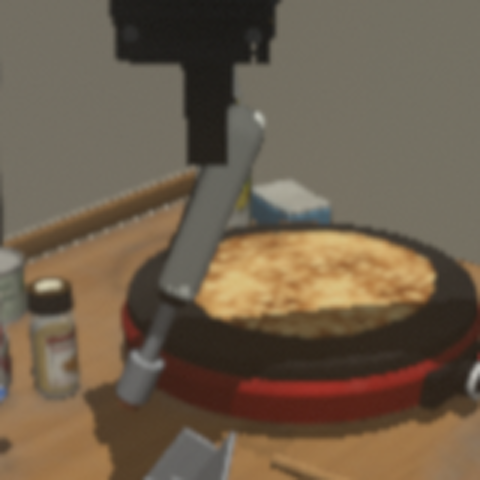

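At 6 N it has swung to about 22° (sleeve at (140,380) in the crop). I loosen the grip further.

```bash
python3 -m creep '0 0 0 0 .03;0 0 0 0 .03;0 0 0 0 .03;0 0 0 0 .03' 4; python3 look.py;python3 -m creep '0 0 0 0 .03;0 0 0 0 .03;0 0 0 0 .03' 3; python3 look.py
```

```text
time_s: 10.82
tool_pos: [0.4884, 0.4013, 0.3114]
tool_rot: [180.0, 0.0, 37.0]
force: [0.6, -0.4, -2.2]
grip_width: 0.0459
grasp_force: 4.0
[0.4884 0.4013 0.3114] [ 0.5625 -0.3775 -2.1902] [-0.0262 -0.0176 -0.0733] 0.04586071998615061 3.9991843436291674
[([233.9, 186.0], 0.8)] [([220.6, 220.1], 0.55)]
-10 [256. 188. 264. 225.] | -5 [252. 188. 257. 226.] | 0 [249. 188. 250. 226.] | 5 [245. 188. 243. 226.] | 10 [242. 187. 236. 225.] | 15 [239. 187. 229. 223.] | 20 [235. 186. 223. 221.] | 25 [232. 184. 216. 219.] | 30 [229. 183. 210. 216.] | 35 [226. 181. 204. 213.] | 40 [223. 179. 198. 209.] | 45 [221. 177. 192. 204.] | 
crop 177 91
time_s: 11.35
tool_pos: [0.4884, 0.4012, 0.3114]
tool_rot: [180.0, 0.0, 37.0]
force: [-0.4, 0.6, -1.3]
grip_width: 0.0462
grasp_force: 3.0
[0.4884 0.4012 0.3114] [-0.4118  0.649  -1.3189] [0.0123 0.0087 0.0088] 0.04618057663333874 2.999947526186588
[([243.7, 189.6], 0.71)] [([234.1, 224.5], 0.72)]
-10 [256. 188. 264. 225.] | -5 [252. 188. 257. 226.] | 0 [249. 188. 250. 226.] | 5 [245. 188. 243. 226.] | 10 [242. 187. 236. 225.] | 15 [239. 187. 229. 223.] | 20 [236. 186. 223. 221.] | 25 [232. 184. 216. 219.] | 30 [229. 183. 210. 216.] | 35 [226. 181. 204. 213.] | 40 [223. 179. 198. 209.] | 45 [221. 177. 192. 204.] | 
crop 177 91
```

```bash
python3 -m creep '.012 .009 0 0 .03;-.012 -.009 0 0 .03;.012 .009 0 0 .03;-.012 -.009 0 0 .03;0 0 0 0 .03;0 0 0 0 .03' 3; python3 look.py z6.png
```

```text
time_s: 12.25
tool_pos: [0.4888, 0.4013, 0.3116]
tool_rot: [180.0, -0.0, 37.0]
force: [-0.1, -0.7, -1.5]
grip_width: 0.0458
grasp_force: 3.0
[0.4888 0.4013 0.3116] [-0.0805 -0.6939 -1.4629] [ 0.0673 -0.0246  0.0355] 0.04581542363375601 2.9996374994516373
[([251.1, 187.5], 0.74), ([250.5, 230.3], 0.52)] [([249.0, 224.4], 0.74)]
-10 [255. 187. 263. 225.] | -5 [252. 188. 257. 226.] | 0 [249. 188. 250. 226.] | 5 [245. 188. 243. 226.] | 10 [242. 187. 236. 225.] | 15 [239. 186. 229. 223.] | 20 [235. 185. 222. 221.] | 25 [232. 184. 216. 219.] | 30 [229. 183. 210. 216.] | 35 [226. 181. 203. 213.] | 40 [223. 179. 198. 209.] | 45 [221. 177. 192. 204.] | 
crop 177 90
```

View pics/z6.png

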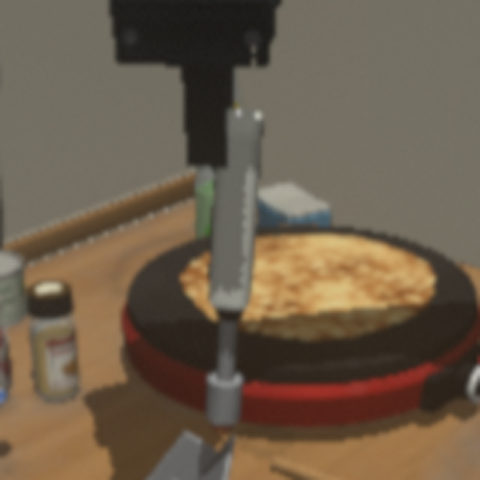

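```bash
cat > ang.py <<'E'
from h import *
np.set_printoptions(precision=4,suppress=True)
o=get_obs();g=o['tool_pos']+[0,0,.019];yaw=np.radians(o['tool_rot'][2]);lx=np.array([np.cos(yaw),np.sin(yaw),0])
cams.read_camera('scene');r=finder.masks_of('thermometer','scene')
m=r[0]['mask'];p=proj('scene',[g])[0]
# minimal fit: midline below the fingers
ys=[y for y in range(int(p[1])+12,419) if m[y].any()]
c=np.array([np.median(np.nonzero(m[y])[0]) for y in ys]);ys=np.array(ys)
sl,b=np.polyfit(ys,c,1);e=c-(sl*ys+b);k=abs(e)<2;sl,b=np.polyfit(ys[k],c[k],1)
A=np.arange(-15,41);S=[]
for a in A:
    t=np.radians(a);d=-np.sin(t)*lx+np.array([0,0,np.cos(t)]);q=proj('scene',[g-.02*d,g-.15*d]);S.append((q[1,0]-q[0,0])/(q[1,1]-q[0,1]))
print('p',r[0]['p'],'rows',ys.min(),ys.max(),'slope',sl,'angle',np.interp(-sl,-np.array(S),A),'axis col at grasp row',sl*p[1]+b,'grasp px',p)
f=finder.tip_of('thermometer','scene')[0]['xy'];s=finder.tip_of('stem_axis','scene')[0]['xy']
sl2=(s[0]-f[0])/(s[1]-f[1]);print('finder angle',np.interp(-sl2,-np.array(S),A),f,s)
print(o['tool_pos'],o['grip_width'],o['force'])
E
python3 ang.py; python3 -m creep '.01 .008 0 0 .03;-.01 -.008 0 0 .03;0 0 0 0 .03;0 0 0 0 .03'; python3 ang.py
```

```text
p 0.95 rows 163 233 slope -0.051760563380282315 angle 4.2439444925754355 axis col at grasp row 255.1058778113954 grasp px [247.7377 151.0565]
finder angle -0.29404512696560947 [250.4, 188.8] [251.6, 226.7]
[0.4886 0.4014 0.3114] 0.04602200873136233 [-0.0533 -0.0697 -1.6455]
time_s: 13.1
tool_pos: [0.4884, 0.4013, 0.3116]
tool_rot: [180.0, -0.0, 37.0]
force: [-0.3, -0.7, -1.9]
grip_width: 0.0459
grasp_force: 3.0
p 0.75 rows 162 233 slope -0.1343977104636948 angle 8.668066153133651 axis col at grasp row 254.18914532981063 grasp px [247.8651 150.9323]
finder angle 4.863773937365262 [247.6, 189.5] [245.3, 225.8]
[0.4884 0.4013 0.3116] 0.045885928697760314 [-0.2775 -0.6831 -1.8839]
```

```bash
python3 -m creep '.01 .007 0 0 .03;-.01 -.007 0 0 .03;.01 .007 0 0 .03;-.01 -.007 0 0 .03;.006 .004 0 0 .03;-.006 -.004 0 0 .03;.003 .002 0 0 .03;-.003 -.002 0 0 .03' 3; python3 -m creep '0 0 0 0 .03;0 0 0 0 .03' 25; python3 ang.py;python3 ang.py
```

```text
time_s: 14.3
tool_pos: [0.4887, 0.4012, 0.3113]
tool_rot: [-180.0, -0.0, 37.0]
force: [-0.2, -0.5, -1.2]
grip_width: 0.0461
grasp_force: 3.0
time_s: 14.55
tool_pos: [0.4884, 0.4012, 0.3114]
tool_rot: [180.0, -0.0, 37.0]
force: [-0.3, 0.0, -1.3]
grip_width: 0.0454
grasp_force: 25.0
p 0.56 rows 163 234 slope -0.1169769760113192 angle 7.73886557106943 axis col at grasp row 254.04554159563307 grasp px [247.9025 151.0335]
finder angle 9.21438689339344 [251.0, 188.5] [245.6, 225.8]
[0.4884 0.4012 0.3114] 0.04542592252037639 [-0.3031  0.0194 -1.3451]
p 0.71 rows 163 234 slope -0.11654286449289343 angle 7.716997761059161 axis col at grasp row 254.091110549207 grasp px [247.8784 151.0616]
finder angle 10.36811638089748 [250.7, 190.0] [244.5, 227.2]
[0.4884 0.4012 0.3114] 0.045133510716154894 [-0.626   0.4323 -1.9352]
```

```bash
python3 -m creep '0 0 0 0 .03;.02 .015 0 0 .03;.014 .011 0 0 .03;.01 .008 0 0 .03;.006 .005 0 0 .03;.003 .002 0 0 .03;0 0 0 0 .03' 3;  python3 ang.py;python3 ang.py
```

```text
time_s: 15.82
tool_pos: [0.5413, 0.4422, 0.3114]
tool_rot: [180.0, 0.0, 37.0]
force: [-0.4, -0.2, 0.0]
grip_width: 0.0457
grasp_force: 3.0
p 0.64 rows 162 235 slope -0.025138837467604345 angle 5.205674704974784 axis col at grasp row 215.40104923328124 grasp px [208.6031 150.5621]
finder angle -2.139572722677985 [210.0, 187.8] [214.6, 229.8]
[0.5413 0.4422 0.3114] 0.04574048356082008 [-0.4228 -0.1801  0.0273]
p 0.72 rows 162 233 slope -0.012532960318991026 angle 4.516200766529691 axis col at grasp row 214.58387395509257 grasp px [208.7117 150.3588]
finder angle 5.571058186945965 [214.5, 189.5] [213.2, 230.1]
[0.5412 0.442  0.3117] 0.04591218942470175 [-0.0674 -0.5742 -1.5976]
```

```bash
python3 -m creep '-.003 -.002 0 0 .03;-.006 -.005 0 0 .03;-.01 -.008 0 0 .03;-.014 -.011 0 0 .03;-.017 -.013 0 0 .03;0 0 0 0 .03;0 0 0 0 .03' 3;  python3 ang.py;python3 ang.py
```

```text
time_s: 17.1
tool_pos: [0.4919, 0.4032, 0.3116]
tool_rot: [180.0, -0.0, 37.0]
force: [0.9, -0.4, -1.0]
grip_width: 0.046
grasp_force: 3.0
p 0.63 rows 162 235 slope -0.02653091447611943 angle 3.0088145127954773 axis col at grasp row 253.2178728140609 grasp px [245.5872 150.8134]
finder angle 0.2699507950869507 [249.8, 188.7] [250.7, 226.6]
[0.4919 0.4032 0.3116] 0.04601686513039701 [ 0.8833 -0.4429 -0.9964]
p 0.71 rows 163 235 slope -0.027628656053313876 angle 3.0695091699265578 axis col at grasp row 253.54704265596158 grasp px [245.559  151.1868]
finder angle 3.2021965789676416 [251.8, 189.8] [250.6, 229.7]
[0.4917 0.4035 0.311 ] 0.04612456089823457 [-1.2275 -0.9772 -1.8653]
```

```bash
python3 -m creep '0 0 0 0 .03;.004 -.015 0 0 .03;.009 -.035 0 0 .03;.009 -.037 0 0 .03;.009 -.037 0 0 .03;.009 -.037 0 0 .03;.009 -.037 0 0 .03;.009 -.037 0 0 .03' 25; python3 -m creep '.009 -.037 0 0 .03;.009 -.037 0 0 .03;.007 -.03 0 0 .03;.003 -.014 0 0 .03;0 0 -.02 0 .03;0 0 -.03 0 .03;0 0 0 0 .03'; cat > st.py <<'E'
from h import *
np.set_printoptions(precision=4,suppress=True)
o=get_obs();print(o['tool_pos'],o['force'],o['grip_width'])
R={}
for i in range(3):
    for c in('scene','top'):
        cams.read_camera(c)
        for n in('thermometer','stem_axis'):
            f=finder.tip_of(n,c)
            if f and f[0]['p']>.4: R.setdefault((n,c),[]).append(f[0]['xy'])
Q={}
for n in('thermometer','stem_axis'):
    print(n,{c:np.array(R.get((n,c),[])).round(1).tolist() for c in('scene','top')})
    if (n,'scene') in R and (n,'top') in R:
        Q[n],e=tri(np.median(R[n,'scene'],0),np.median(R[n,'top'],0));print(Q[n],e)
if len(Q)==2:
    d=Q['thermometer']-Q['stem_axis'];print('axis',d/np.linalg.norm(d),np.linalg.norm(d))
E
python3 st.py; python3 ang.py
```

```text
time_s: 18.5
tool_pos: [0.5497, 0.1656, 0.3116]
tool_rot: [179.9, 0.0, 36.9]
force: [0.3, -0.5, -1.7]
grip_width: 0.0456
grasp_force: 25.0
time_s: 19.38
tool_pos: [0.5755, 0.0502, 0.2595]
tool_rot: [-179.9, 0.2, 37.0]
force: [-0.5, -0.6, -0.6]
grip_width: 0.0449
grasp_force: 25.0
[0.5755 0.0502 0.2595] [-0.4795 -0.6296 -0.6272] 0.044918260291061746
thermometer {'scene': [[320.7, 155.7], [318.3, 150.5], [318.9, 152.4]], 'top': []}
stem_axis {'scene': [[316.2, 182.9], [317.5, 181.3], [315.7, 181.7]], 'top': []}
p 0.96 rows 136 186 slope -0.1151583710407244 angle 3.563893546221478 axis col at grasp row 324.003597851925 grasp px [318.0184 124.7016]
finder angle -1.0633605266265302 [317.4, 154.2] [316.5, 182.0]
[0.5774 0.0502 0.2614] 0.045809030143266066 [-0.7286  0.8198 -1.5899]
```

```bash
cat > pl.py <<'E'
from h import *
np.set_printoptions(precision=4,suppress=True)
o=get_obs();t=o['tool_pos'];yaw=np.radians(o['tool_rot'][2]);n=np.array([-np.sin(yaw),np.cos(yaw),0]);lx=np.array([np.cos(yaw),np.sin(yaw),0])
def hit(uv):
    a,d=ray('scene',uv);p=a+d*(n@(t-a))/(n@d);return p,(p-t)@lx
cams.read_camera('scene')
m=finder.masks_of('thermometer','scene')[0]['mask']
g=proj('scene',[t])[0]
for y in range(int(g[1])+3,420,4):
    x=np.nonzero(m[y])[0]
    if len(x): print(y,x.min(),x.max(),*hit(((x.min()+x.max())/2,y)))
ys=np.nonzero(m.any(1))[0];print(ys.max())
for k in('thermometer','stem_axis'):
    for f in finder.tip_of(k,'scene')[:1]: print(k,f['p'],*hit(f['xy']))
E
python3 pl.py
```

```text
135 317 328 [0.5675 0.0429 0.2548] -0.012286381556788307
139 317 328 [0.5671 0.0425 0.2446] -0.012845171193997997
143 316 328 [0.5676 0.0429 0.2343] -0.01217218830614487
147 316 327 [0.5682 0.0433 0.2239] -0.011493521764299873
151 317 326 [0.5677 0.043  0.2134] -0.012057229860808942
155 317 325 [0.5683 0.0434 0.2028] -0.011372577742539748
159 317 323 [0.5698 0.0446 0.1921] -0.009422573582906619
163 317 322 [0.5704 0.045  0.1814] -0.008720317581117142
167 316 322 [0.571  0.0454 0.1705] -0.00801194214738498
171 315 322 [0.5715 0.0459 0.1595] -0.007297354965207042
175 314 323 [0.5711 0.0455 0.1485] -0.007859265260030996
179 314 322 [0.5717 0.046  0.1373] -0.0071379518938057464
183 315 320 [0.5722 0.0464 0.126 ] -0.006410199562029042
185
thermometer 0.71 [0.5699 0.0447 0.2091] -0.009283260938282925
stem_axis 0.88 [0.5695 0.0444 0.136 ] -0.009787494444825882
```

```bash
python3 -m creep '-.003 -.003 -.01 0 .03;0 0 -.01 0 .03;0 0 -.008 0 .03;0 0 -.004 0 .03;0 0 0 0 .03' 40; python3 -m creep '0 0 -.002 0 .03;0 0 -.002 0 .03;0 0 0 0 .03'; python3 pl.py | tail -6
```

```text
time_s: 21.3
tool_pos: [0.5742, 0.0473, 0.229]
tool_rot: [-180.0, 0.0, 37.0]
force: [-0.7, 0.2, -1.0]
grip_width: 0.0447
grasp_force: 40.0
time_s: 21.68
tool_pos: [0.5743, 0.0472, 0.2253]
tool_rot: [180.0, 0.0, 37.0]
force: [0.3, -0.9, -1.6]
grip_width: 0.0446
grasp_force: 40.0
189 315 323 [0.5688 0.043  0.1088] -0.00699446738523909
193 315 322 [0.5693 0.0434 0.0972] -0.006277658811946033
197 315 321 [0.5699 0.0439 0.0855] -0.005554340920973672
199
thermometer 0.64 [0.5641 0.0395 0.1826] -0.012819378700573035
stem_axis 0.96 [0.5718 0.0453 0.0913] -0.0031575395765838453
```

```bash
python3 -m creep '0 0 -.002 0 .03;0 0 -.002 0 .03;0 0 0 0 .03'; python3 -m creep '0 0 -.002 0 .03;0 0 -.002 0 .03;0 0 0 0 .03'
```

```text
time_s: 22.25
tool_pos: [0.5746, 0.0473, 0.2217]
tool_rot: [180.0, -0.0, 37.0]
force: [0.1, -0.7, 1.4]
grip_width: 0.0451
grasp_force: 40.0
time_s: 22.62
tool_pos: [0.5746, 0.0473, 0.2178]
tool_rot: [180.0, -0.0, 37.0]
force: [-0.4, 1.0, 3.9]
grip_width: 0.045
grasp_force: 40.0
```

```bash
python3 -m creep '0 0 -.002 0 .03;0 0 0 0 .03'; python3 -m creep '0 0 -.002 0 .03;0 0 0 0 .03'
```

```text
time_s: 22.88
tool_pos: [0.5746, 0.0473, 0.2157]
tool_rot: [180.0, -0.0, 37.0]
force: [1.3, 0.5, 5.0]
grip_width: 0.0452
grasp_force: 40.0
time_s: 23.12
tool_pos: [0.5749, 0.0476, 0.2142]
tool_rot: [180.0, -0.1, 37.0]
force: [0.4, 1.0, 6.1]
grip_width: 0.0451
grasp_force: 40.0
```

```bash
python3 -m creep '0 0 -.001 0 .03;0 0 0 0 .03'; python3 -m creep '0 0 -.0005 0 .03;0 0 0 0 .03'
```

```text
time_s: 23.38
tool_pos: [0.5754, 0.0479, 0.2141]
tool_rot: [179.9, -0.2, 37.0]
force: [-0.5, 0.6, 9.6]
grip_width: 0.045
grasp_force: 40.0
time_s: 23.62
tool_pos: [0.5757, 0.048, 0.214]
tool_rot: [179.9, -0.2, 37.0]
force: [-1.0, 0.8, 11.3]
grip_width: 0.0448
grasp_force: 40.0
```

The force has jumped from 6 to 11 N with the tool no longer descending, so the sleeve is seated. I hold still and check the tilt.

```bash
python3 -m creep '0 0 0 0 .03;0 0 0 0 .03;0 0 0 0 .03;0 0 0 0 .03;0 0 0 0 .03;0 0 0 0 .03;0 0 0 0 .03;0 0 0 0 .03'; python3 ang.py; python3 pl.py; python3 -m creep '0 0 0 0 .03;0 0 0 0 .03;0 0 0 0 .03;0 0 0 0 .03;0 0 0 0 .03;0 0 0 0 .03;0 0 0 0 .03;0 0 0 0 .03'
```

```text
time_s: 24.62
tool_pos: [0.5756, 0.048, 0.214]
tool_rot: [179.9, -0.2, 37.0]
force: [1.1, 0.7, 11.6]
grip_width: 0.0449
grasp_force: 40.0
p 0.92 rows 155 201 slope -0.11170212765957335 angle 3.23189608702824 axis col at grasp row 324.0559484214976 grasp px [318.1468 143.3087]
finder angle -1.2058637549833526 [318.4, 168.2] [317.5, 197.5]
[0.5756 0.048  0.214 ] 0.044942592439273565 [ 1.1421  0.6736 11.6019]
153 317 328 [0.5659 0.0407 0.2079] -0.012203350033423082
157 316 328 [0.5665 0.0411 0.1973] -0.011529400413487108
161 316 327 [0.567  0.0415 0.1865] -0.010849658478585333
165 317 327 [0.5655 0.0404 0.1758] -0.012701972343960938
169 317 326 [0.5661 0.0408 0.1648] -0.01202205484740751
173 318 325 [0.5656 0.0404 0.1538] -0.012616848335133782
177 318 322 [0.5682 0.0424 0.1427] -0.009357671899230731
181 318 322 [0.5677 0.042  0.1314] -0.00994629522447572
185 317 321 [0.5693 0.0432 0.1201] -0.007943341210781144
189 315 322 [0.5699 0.0436 0.1086] -0.007226661615792276
193 314 323 [0.5694 0.0433 0.0971] -0.007814571143457526
197 313 323 [0.57   0.0437 0.0855] -0.007091108105077887
201 315 321 [0.5695 0.0434 0.0737] -0.007684656785623904
202
thermometer 0.8 [0.5695 0.0433 0.1584] -0.007761860801009804
stem_axis 0.93 [0.57   0.0437 0.0752] -0.007081005487221063
time_s: 26.02
tool_pos: [0.5757, 0.048, 0.214]
tool_rot: [179.9, -0.2, 37.0]
force: [-0.7, 0.2, 11.2]
grip_width: 0.0451
grasp_force: 40.0
```

The hold is done: about 2.4 s at roughly 13 N, tilted 3°, sleeve at (0.570, 0.044). I use the iron as a pivot to lean the thermometer back to about 35° for the return: ease off, grip moderately, and move the tool along an arc.

```bash
python3 -m creep '0 0 0 0 .03;0 0 0 0 .03;0 0 0 0 .03;0 0 .002 0 .03;0 0 .003 0 .03;0 0 0 0 .03' 40; python3 -m creep '0 0 0 0 .03;-.009 -.007 0 0 .03;-.009 -.007 -.001 0 .03;-.009 -.007 -.001 0 .03;-.009 -.007 -.002 0 .03;0 0 0 0 .03' 12; python3 ang.py
```

```text
time_s: 26.78
tool_pos: [0.5745, 0.0473, 0.2171]
tool_rot: [180.0, -0.0, 37.0]
force: [0.1, 0.2, 3.6]
grip_width: 0.0451
grasp_force: 40.0
time_s: 27.52
tool_pos: [0.5373, 0.018, 0.2126]
tool_rot: [180.0, 0.1, 36.9]
force: [-0.3, 0.1, 3.4]
grip_width: 0.0458
grasp_force: 12.0
p 0.95 rows 156 199 slope -0.4126497533474264 angle 17.80863869340105 axis col at grasp row 340.7622512742035 grasp px [337.7025 144.1215]
finder angle 21.270286677180273 [330.3, 173.1] [319.1, 196.2]
[0.5373 0.018  0.2126] 0.04582469109882228 [-0.3036  0.0815  3.3502]
```

```bash
python3 -m creep '-.009 -.007 -.003 0 .03;-.009 -.006 -.004 0 .03;-.008 -.006 -.004 0 .03;-.008 -.006 -.005 0 .03;0 0 0 0 .03'; python3 ang.py
```

```text
time_s: 28.35
tool_pos: [0.5032, -0.0068, 0.1963]
tool_rot: [-180.0, 0.1, 36.9]
force: [-2.4, 0.0, 3.6]
grip_width: 0.0456
grasp_force: 12.0
p 0.6 rows 162 199 slope -0.7692010692010693 angle 32.325386110222304 axis col at grasp row 354.8516458433787 grasp px [354.1324 150.7542]
finder angle 24.264812271802796 [334.3, 172.6] [319.4, 198.6]
[ 0.5032 -0.0068  0.1963] 0.04559444897943195 [-2.3991  0.0193  3.6416]
```

```bash
python3 -m creep '-.007 -.005 -.004 0 .03;0 0 0 0 .03'; python3 -m creep '0 0 0 0 .03;0 0 0 0 .03;0 0 .02 0 .03;0 0 .03 0 .03;0 0 .04 0 .03;0 0 .03 0 .03;0 0 0 0 .03' 40; python3 ang.py;python3 ang.py
```

```text
time_s: 28.8
tool_pos: [0.4966, -0.0113, 0.1924]
tool_rot: [-180.0, 0.1, 36.9]
force: [-2.0, -2.8, 2.6]
grip_width: 0.0454
grasp_force: 12.0
time_s: 29.68
tool_pos: [0.4988, -0.0099, 0.3142]
tool_rot: [179.9, -0.2, 37.0]
force: [0.4, -0.2, -1.5]
grip_width: 0.0448
grasp_force: 40.0
p 0.75 rows 115 158 slope -0.7652135159225355 angle 33.45249199081714 axis col at grasp row 362.8170669062595 grasp px [360.8012 103.613 ]
finder angle 29.445018046943282 [340.8, 128.2] [322.6, 155.5]
[ 0.4988 -0.0099  0.3142] 0.04475471114699865 [ 0.3733 -0.1945 -1.5481]
p 0.65 rows 117 160 slope -0.7402229442571736 angle 32.38313498120978 axis col at grasp row 362.9472009128942 grasp px [361.6324 105.068 ]
finder angle 19.877026365012828 [343.1, 127.1] [329.9, 155.7]
[ 0.4966 -0.0106  0.311 ] 0.04468424067391994 [ 0.0807 -0.0677 -1.8698]
```

```bash
python3 -m creep '0 .015 0 0 .03;0 .035 0 0 .03;0 .04 0 0 .03;-.001 .04 0 0 .03;-.002 .04 0 0 .03;-.001 .04 0 0 .03;-.001 .04 0 0 .03;-.001 .04 0 0 .03'; python3 -m creep '-.001 .04 0 0 .03;-.001 .04 0 0 .03;0 .03 0 0 .03;0 .011 0 0 .03;0 0 0 0 .03;0 0 0 0 .03'; python3 ang.py; python3 ang.py; python3 pl.py; python3 st.py
```

```text
time_s: 31.08
tool_pos: [0.4906, 0.2815, 0.3131]
tool_rot: [-180.0, -0.0, 37.0]
force: [0.2, 0.6, -2.0]
grip_width: 0.0451
grasp_force: 40.0
time_s: 31.82
tool_pos: [0.49, 0.399, 0.3131]
tool_rot: [179.9, 0.0, 36.9]
force: [0.1, -0.4, -1.0]
grip_width: 0.0447
grasp_force: 40.0
p 0.63 rows 161 221 slope -0.6279585309655399 angle 31.65645699761876 axis col at grasp row 248.5302673156135 grasp px [248.058  149.5713]
finder angle 36.517748187824864 [227.8, 182.3] [203.9, 213.7]
[0.49   0.399  0.3131] 0.044708916324524055 [ 0.129  -0.3645 -1.0453]
p 0.68 rows 161 222 slope -0.6349837453744919 angle 31.933297158877117 axis col at grasp row 248.62594401426566 grasp px [247.9933 149.532 ]
finder angle 26.66883719205515 [226.0, 180.0] [207.7, 216.2]
[0.49   0.3991 0.3132] 0.044984478044844914 [ 0.5554  0.31   -1.0435]
163 231 248 [0.5017 0.409  0.3077] 0.015147942981966245
167 228 246 [0.5054 0.4117 0.3002] 0.019755123271441397
171 226 243 [0.5091 0.4145 0.2926] 0.024406278230237284
175 225 241 [0.5114 0.4163 0.285 ] 0.02734170958842525
179 223 238 [0.5152 0.4191 0.2773] 0.03207420044081973
1
[... 402 characters left out ...]
3 0.444  0.2127] 0.07349703840817176
215 201 212 [0.5532 0.4477 0.2042] 0.07960747897464057
219 202 210 [0.5544 0.4486 0.1958] 0.08112583188424648
221
thermometer 0.58 [0.5222 0.4244 0.2717] 0.04082948356095102
stem_axis 0.7 [0.5491 0.4447 0.2027] 0.07453327471624063
[0.4894 0.4002 0.3129] [-0.5625 -0.2829 -1.1805] 0.044709485667901804
thermometer {'scene': [[225.2, 180.0], [226.2, 183.6], [227.4, 180.7]], 'top': [[174.6, 218.6], [173.0, 218.4]]}
[0.5252 0.416  0.2698] 0.005818155002178841
stem_axis {'scene': [[206.6, 218.1], [205.7, 215.1], [206.8, 214.4]], 'top': [[166.2, 207.2], [163.3, 206.4]]}
[0.552  0.448  0.2045] 0.0008189363880090189
axis [-0.3455 -0.4126  0.8428] 0.0774487235146747
```

```bash
python3 -m creep '.0025 .0035 -.02 0 .03;0 0 -.035 0 .03;0 0 -.04 0 .03;0 0 -.03 0 .03;0 0 -.02 0 .03;0 0 -.01 0 .03;0 0 0 0 .03'; cat > cmp.py <<'E'
from h import *
import sys
np.set_printoptions(precision=4,suppress=True)
m0=np.load('m.npy',allow_pickle=True).item()['thermometer','scene']
o=get_obs();print(o['tool_pos'],o['force'])
im=cams.read_camera('scene');m=finder.masks_of('thermometer','scene')[0]['mask']
for k in(m0,m):
    v=np.argwhere(k)[:,::-1].astype(float);s=v[:,1]-.9*v[:,0]  # far lower-left = sleeve
    print('tip',v[v[:,1]>=v[:,1].max()-4].mean(0),'min col',v[:,0].min(),'max row',v[:,1].max(),'top',v[v[:,1]<=v[:,1].min()+4].mean(0))
for n in('thermometer','stem_axis'):
    f=np.array([finder.tip_of(n,'scene')[0]['xy'] for i in range(3)]);print(n,np.median(f,0))
t=im[200:320,180:300].copy();cs,_=cv2.findContours(m0[200:320,180:300].astype(np.uint8),0,1)
t=cv2.resize(t,(480,480),interpolation=cv2.INTER_CUBIC);cv2.drawContours(t,[c*4 for c in cs],-1,(255,0,0),1)
if len(sys.argv)>1: cv2.imwrite('pics/'+sys.argv[1],t[:,:,::-1])
E
python3 cmp.py z7.png
```

```text
time_s: 34.2
tool_pos: [0.4918, 0.4038, 0.1576]
tool_rot: [-180.0, 0.0, 37.0]
force: [-0.8, -0.8, -1.2]
grip_width: 0.0451
grasp_force: 40.0
[0.4918 0.4038 0.1576] [-0.7636 -0.7913 -1.2101]
tip [208.1628 288.6744] min col 204.0 max row 291.0 top [258.641  218.4615]
tip [209.2   286.625] min col 205.0 max row 289.0 top [255.925 212.375]
thermometer [226.6 256.1]
stem_axis [228.5 255.8]
```

View pics/z7.png

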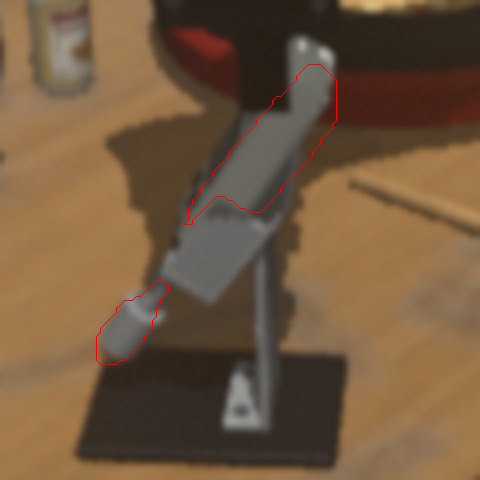

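The sleeve is within about 2 px of the seated outline (red). The handset's top stands about 6 px above its outline, so it sits slightly too high and too upright. I lower gently with a softer grip.

```bash
python3 -m creep '0 0 -.002 0 .03;0 0 -.002 0 .03;0 0 0 0 .03' 12; python3 -m creep '0 0 -.002 0 .03;0 0 -.002 0 .03;0 0 0 0 .03'; python3 cmp.py
```

```text
time_s: 34.98
tool_pos: [0.4918, 0.4036, 0.1535]
tool_rot: [180.0, 0.0, 37.0]
force: [0.1, 0.2, -1.9]
grip_width: 0.0459
grasp_force: 12.0
time_s: 35.35
tool_pos: [0.4915, 0.4037, 0.1504]
tool_rot: [180.0, 0.0, 37.0]
force: [-2.4, -1.7, 3.3]
grip_width: 0.0457
grasp_force: 12.0
[0.4915 0.4037 0.1504] [-2.3946 -1.6702  3.2506]
tip [208.1628 288.6744] min col 204.0 max row 291.0 top [258.641  218.4615]
tip [209.6591 289.6136] min col 205.0 max row 292.0 top [256.15  214.475]
thermometer [227.6 260.9]
stem_axis [211.2 284.2]
```

```bash
python3 -m creep '0 0 0 0 .03;-.0015 -.001 -.001 0 .03;-.0015 -.001 -.0015 0 .03;0 0 0 0 .03' 6; python3 cmp.py
```

```text
time_s: 36.25
tool_pos: [0.4883, 0.4022, 0.1476]
tool_rot: [-180.0, -0.0, 37.0]
force: [-3.8, -1.7, 4.8]
grip_width: 0.0455
grasp_force: 6.0
[0.4883 0.4022 0.1476] [-3.7988 -1.7229  4.8062]
tip [208.1628 288.6744] min col 204.0 max row 291.0 top [258.641  218.4615]
tip [208.0769 289.641 ] min col 204.0 max row 292.0 top [257.9091 216.6061]
thermometer [376.9 223.1]
stem_axis [210.1 286.3]
```

```bash
python3 -m creep '0 0 0 0 .03;-.001 -.001 -.001 0 .03;0 0 0 0 .03' 3; python3 -m creep '0 0 0 0 .05;0 0 0 0 .055;0 0 0 0 .07;0 0 0 0 .087;0 0 0 0 .087;0 0 0 0 .087'; python3 cmp.py z8.png
```

```text
time_s: 37.02
tool_pos: [0.488, 0.4011, 0.1464]
tool_rot: [-180.0, -0.0, 37.0]
force: [-2.6, 0.1, 2.2]
grip_width: 0.0457
grasp_force: 3.0
time_s: 37.78
tool_pos: [0.4879, 0.4007, 0.1464]
tool_rot: [180.0, -0.0, 37.0]
force: [0.3, 0.1, -0.1]
grip_width: 0.0841
grasp_force: 0.0
[0.4879 0.4007 0.1464] [ 0.257   0.1332 -0.0556]
tip [208.1628 288.6744] min col 204.0 max row 291.0 top [258.641  218.4615]
tip [208.0455 288.6591] min col 203.0 max row 291.0 top [258.1579 216.5263]
thermometer [227.4 260.7]
stem_axis [208. 287.]
```

View pics/z8.png

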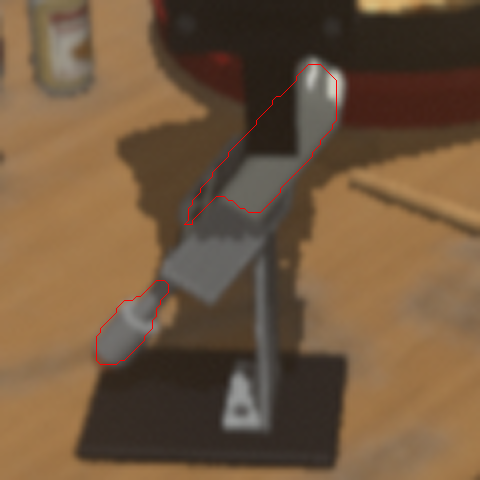

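The thermometer matches its original outline. I retreat upwards, check and hand in.

```bash
python3 -m creep '0 0 .015 0 .087;0 0 .03 0 .087;0 0 .04 0 .087;0 0 .04 0 .087;0 0 .02 0 .087;0 0 0 0 .087;0 0 0 0 .087;0 0 0 0 .087'; python3 cmp.py z9.png
```

```text
time_s: 39.17
tool_pos: [0.4876, 0.4002, 0.2901]
tool_rot: [180.0, 0.1, 37.0]
force: [-0.5, -0.4, -0.9]
grip_width: 0.0873
grasp_force: 0.0
[0.4876 0.4002 0.2901] [-0.5484 -0.4477 -0.875 ]
tip [208.1628 288.6744] min col 204.0 max row 291.0 top [258.641  218.4615]
tip [207.8261 288.6304] min col 203.0 max row 291.0 top [257.7561 216.6098]
thermometer [228.2 257.8]
stem_axis [209.7 286.7]
```

View pics/z9.png

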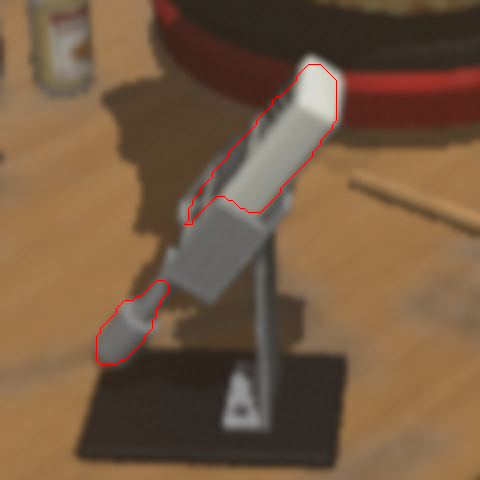

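The thermometer lies in its rest on the original outline (sleeve at (125,340), top at (320,80)), and the gripper is clear.

```bash
python3 -c "from cell import ticket;print(ticket.sign_off())"
```

```text
the job is handed in; nothing more can be done
None
```

The job is handed in, with no verdict returned: I held the thermometer's sleeve flat on the iron at my estimate of the reading spot for about 2.8 s at roughly 13 N, leaning about 3°, then put it back in its rest, where the last picture matches its starting outline.

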